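# Free a bay in the fastener sample tray

### The arm

A 6-joint arm with a two-finger parallel gripper is mounted at the origin on the work surface. World frame = base frame: x ahead of the robot, y to its left, z up, the work surface at z = 0. Lengths are in m, angles in rad, forces in N, time in s.
With the tool pointing down it reaches from about 0.375 to 0.925 m from the base axis. Payload 5.7 kg.
Tool frame: the origin (TCP) lies on the centre line of the jaws, within the pads' length; the fingertips stand arm.tips_ahead ahead of it and the grasp point (between the pads) lies 3 mm ahead of it (arm.tips_ahead is the distance from the TCP to the fingertips, in m); z points along the fingers, y is the direction in which the jaws open and shut (so a half turn about z gives the same grasp; the last joint's range is limited). The gripper opens to 85 mm and grips with 20 to 120 N. Pads are 22 mm wide; open, the fingers measure 114 mm over their backs; the gripper's body (76 mm by 85 mm) begins 54 mm behind the grasp point. The pads swing forward as they close: fully open they stand 13 mm farther back than shut.
Start: joints at [-1.446, 0.359, 1.51, -0, 1.272, -0.115], TCP at [0.142, -0.583, 0.253] pointing down, gripper open.
Joint ranges: [-2.97, 2.97], [-1.01, 2.36], [0.21, 2.38], [-0.96, 4.11], [0.2, 2.71], [-2.98, 2.98]. Speed limits (rad/s): [2.39, 2.39, 3.14, 3.14, 3.14, 3.14].

### API

Orientations are given as a rotation vector (axis times angle).
In Python, from bench import get_state, vision, job, arm gives the robot as it stands. The module is installed in compiled form; this text tells all that it offers.
- The arm moves only by the shell command python3 -m jog 'ROWS' [FORCE]. ROWS is JSON, a list of rows, each a list of 5 numbers: the shift along the tool's x, y, z in cm, then the turn about the tool's z in rad, then the closure, from 0 (fully open) to 1 (shut). In form: [[tx, ty, tz, turn, hand], ...]. A call has 1 to 10 rows; each row is the pose to reach, as a shift and turn from the pose measured when the call began, along the tool's axes at that moment; what a row does not reach only later rows make up. A row lasts 1/12 s, in which the tool goes at most 41.7 mm and 7.16 degrees, less where a joint would pass 70% of its speed; a pose out of reach is approached as far as the arm can. A call with a gripper value outside its range is refused whole. The fingers move at their own pace and stop on an object; FORCE is the grip in N (left out, the last holds). Time passes only in rows, so rows that repeat a pose let the fingers close. It gives the time, the measured TCP pose, the force and the opening at its end, in the units of the state.
- get_state(): the state, without advancing time (a new reading comes with each control period).
- vision.read_camera(name): name is "side" or "top" or "wrist"; returns the picture (400x640x3 uint8, red, green, blue); there is no depth.
- vision.calibration(name): a dict with "mtx" (3x3 intrinsics, pixels), "R" (3x3) and "t" (3): a world point X has camera coordinates R X + t. Camera axes: x right, y down, z forward; pixel columns grow to the right and rows downward; lengths in m; the calibration is good to about 2 mm. The wrist camera is an equidistant fisheye: a pixel r from the principal point sees the ray r / f radians off the axis. A picture is of the moment at which its call begins: read the wrist's pose just before it. calibration takes no time and is no camera call; for the wrist camera it gives the pose at the moment of the call.
- job.finish_job(): hands the job in, once; it reports no verdict.
The state is a dict: "t": time; "joint_positions": joint angles; "qd": joint speeds; "joint_efforts": joint torques, N m; "tcp_pos": TCP position; "tcp_rot": TCP orientation; "force": force on the tool from outside, world axes, zero at the start; "moment": the same for the moment, N m; "finger_gap": finger opening in m.
Only numpy, scipy, OpenCV 4.12 (cv2) and the standard library are available. Lean on these libraries where they do the work, as an engineer would, in place of code of your own. Each camera call takes 0.05 s, during which the arm holds its last target. There are 200 camera calls.

### The job

A new sample is due in the bay where the blue block stands, so free that bay by sliding: first slide the green block all the way into the empty bay of the tray, then slide the blue block all the way into the bay that the green one has left. Keep the blocks flat on the tray floor, do not lift them, leave the red block in its bay, and let go of everything at the end.

Things in the scene. Friction and masses are not known exactly. Their poses are not given: they have to be found in the camera images.
- tray: Steel tray fixed to the bench at any yaw, 180 mm square; floor 4 mm thick, rim 6 wide and 16 high. Yellow lines, no ridges, part it into 2 x 2 bays of 84 mm, centres at +-42 mm along its x and y. Empty bay at (+42, +42), blue block at (-42, -42), green and red at (+42, -42) and (-42, +42), either way round; 6 mm play around each. Origin: centre of the underside; z up, x, y along the sides.
- green_block: Green sample block in the tray, to be slid first. 72 x 72 x 20 mm, about 0.3 kg, with a square-headed steel bolt upright at its centre to grip it by: washer 30 mm wide up to 23 mm above the underside, neck 20 mm wide up to 31 mm, head 28 mm square, its flats parallel to the sides of the block, from 31 to 55 mm. Origin: centre of the underside, on the tray floor; z up, x, y along the sides.
- blue_block: Blue sample block in the tray, to be slid second. 72 x 72 x 20 mm, about 0.3 kg, with a square-headed steel bolt upright at its centre to grip it by: washer 30 mm wide up to 23 mm above the underside, neck 20 mm wide up to 31 mm, head 28 mm square, its flats parallel to the sides of the block, from 31 to 55 mm. Origin: centre of the underside, on the tray floor; z up, x, y along the sides.
- red_block: Red sample block in the tray, to be left in its bay. 72 x 72 x 20 mm, about 0.3 kg, with a square-headed steel bolt upright at its centre to grip it by: washer 30 mm wide up to 23 mm above the underside, neck 20 mm wide up to 31 mm, head 28 mm square, its flats parallel to the sides of the block, from 31 to 55 mm. Origin: centre of the underside, on the tray floor; z up, x, y along the sides.
There are look-alikes about, which are no part of the job. What is shaped like the blue_block but brown or pink is not meant.

How it is judged:
By the outcome, as a careful person would: the job done as asked, in the order asked, and still so for the second after the job is handed in, with the robot touching nothing.
It also fails if it takes over 48 s, if anything falls off the work surface, if the arm or the gripper's body presses on something with over 40 N, if the wrist force passes 120 N, or if a joint passes its speed limit or range.

## Working session

There is one attempt and no reset: what is moved stays moved. The work goes in short steps, Python scripts to look and compute and a shell command to move; the robot and the scene stay as the last step left them, time stands still between calls to the robot, and variables do not carry over. Pictures are saved under pics/ and viewed, about 8 in all and at most 12, crops included, and the job is handed in when it is done.

```bash
mkdir -p pics; python3 - <<'E'
from bench import get_state, vision, job, arm
import cv2,numpy as np
s=get_state();print(s['t'],s['tcp_pos'],s['tcp_rot'],s['finger_gap'],arm.tips_ahead)
for n in("top","side"):
    im=vision.read_camera(n);c=vision.calibration(n);print(n,c)
    cv2.imwrite(f"pics/{n}0.png",im[:,:,::-1])
E
```

```text
0.0 [ 0.14241959 -0.58217486  0.25241551] [-3.11711302e+00 -3.75563044e-01 -6.82682801e-06] 0.08562153111795602 0.022
top {'mtx': array([[364.81355708,   0.        , 322.04430075],
       [  0.        , 364.81355708, 203.44736978],
       [  0.        ,   0.        ,   1.        ]]), 'R': array([[ 0.02886042, -0.99849701, -0.04659188],
       [-0.99415575, -0.0238217 , -0.10529417],
       [ 0.10402602,  0.04935842, -0.99334905]]), 't': array([0.03876587, 0.5327108 , 0.6475203 ])}
side {'mtx': array([[365.582579  ,   0.        , 320.38608926],
       [  0.        , 365.582579  , 199.58258655],
       [  0.        ,   0.        ,   1.        ]]), 'R': array([[-0.76527501, -0.64368098,  0.00538126],
       [-0.37911014,  0.44393796, -0.811908  ],
       [ 0.52022079, -0.62337299, -0.58376061]]), 't': array([0.42557019, 0.22710051, 0.41448929])}
```

View pics/top0.png

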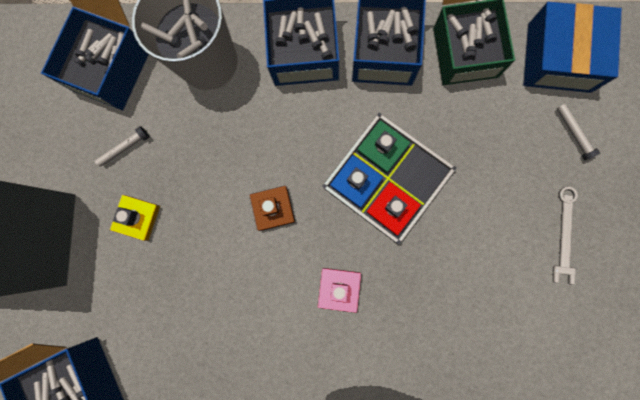

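View pics/side0.png

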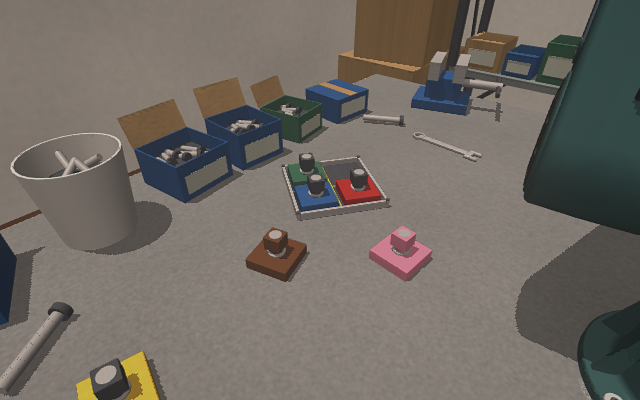

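Top: the tray's corners are at about (380,116), (454,169), (399,240) and (325,186). Bolt heads: green (386,142), blue (358,178), red (397,206), and the empty bay is at (425,172). The side view agrees: green (307,160), blue (316,182), red (359,178). Look-alikes: brown (269,207), pink (340,292), yellow (125,217), all outside the tray. I'll check with one close crop.

```bash
python3 - <<'E'
import cv2,numpy as np
a=cv2.imread('pics/top0.png')[110:246,320:460]; b=cv2.imread('pics/side0.png')[145:225,275:395]
a=cv2.resize(a,None,fx=4,fy=4,interpolation=cv2.INTER_CUBIC);cv2.imwrite('pics/c1.png',a)
b=cv2.resize(b,None,fx=6,fy=6,interpolation=cv2.INTER_CUBIC);cv2.imwrite('pics/c2.png',b)
E
```

```text
(no output)
```

View pics/c1.png

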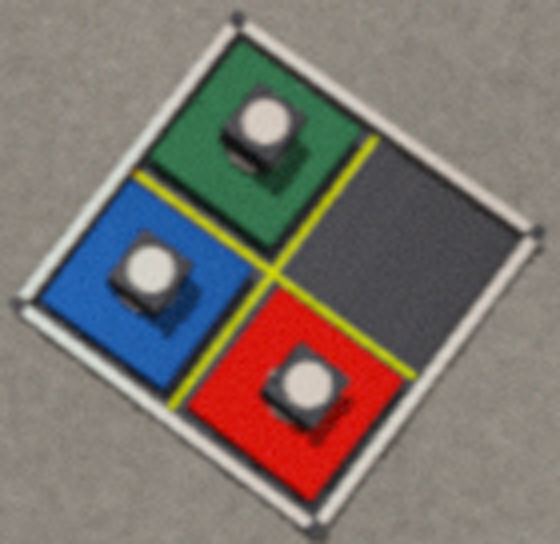

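View pics/c2.png

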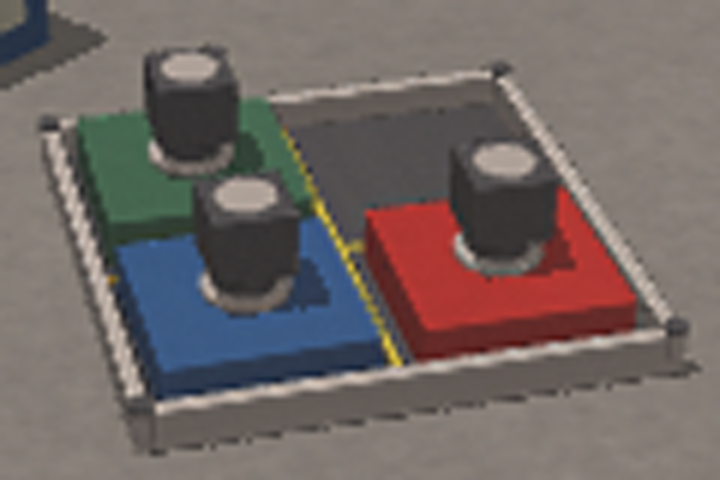

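The crops confirm it: green and blue in the tray, bay beyond green empty. Now triangulate from both crops.

```bash
cat > h.py <<'E'
import numpy as np,cv2
from bench import get_state,vision
from scipy.spatial.transform import Rotation as Ro
def tri(p,q):
    P=[]
    for n in("top","side"):
        c=vision.calibration(n);P.append(c['mtx']@np.c_[c['R'],c['t']])
    X=cv2.triangulatePoints(P[0],P[1],np.float64(p).T,np.float64(q).T);return (X[:3]/X[3]).T
def onz(n,p,z):
    c=vision.calibration(n);d=c['R'].T@np.linalg.inv(c['mtx'])@np.r_[p,1];o=-c['R'].T@c['t'];return o+d*(z-o[2])/d[2]
E
python3 - <<'E'
from h import *
T=np.array([(238,18),(538,232),(317,532),(20,304),(267,122),(153,270),(308,385)])
S=np.array([(48,122),(500,70),(676,325),(137,405),(188,68),(248,195),(506,160)])
T=(T+.5)/4-.5+[320,110];S=(S+.5)/6-.5+[275,145]
np.set_printoptions(precision=4,suppress=True)
X=tri(T,S);print(X)
cor=X[:4];c=cor.mean(0);print('c',c,'sides',np.linalg.norm(cor-np.roll(cor,1,0),axis=1))
for z,n,P in((.016,'top',T),(.016,'side',S)):
    C=np.array([onz(n,p,z) for p in P[:4]]);e=C[1]-C[0];f=C[2]-C[1];print(n,C.mean(0),np.degrees([np.arctan2(e[1],e[0]),np.arctan2(f[1],f[0])]),np.linalg.norm(e),np.linalg.norm(f))
    print(np.array([onz(n,p,.059) for p in P[4:]]))
s=get_state();R=Ro.from_rotvec(s['tcp_rot']).as_matrix();print(s['tcp_pos'],R)
E
```

```text
[[ 0.7089 -0.0518  0.0147]
 [ 0.6066 -0.1938  0.0136]
 [ 0.4638 -0.0908  0.0154]
 [ 0.5681  0.0502  0.0135]
 [ 0.6463 -0.0608  0.0559]
 [ 0.5772 -0.0113  0.0563]
 [ 0.5272 -0.0801  0.0571]]
c [ 0.5868 -0.0715  0.0143] sides [0.1738 0.175  0.1761 0.1753]
top [ 0.5863 -0.0715  0.016 ] [-125.8355  144.5479] 0.1742571558479461 0.17563186694199734
[[ 0.6451 -0.0606  0.059 ]
 [ 0.5769 -0.011   0.059 ]
 [ 0.5272 -0.0797  0.059 ]]
side [ 0.5853 -0.0694  0.016 ] [-126.389   144.3224] 0.1740357709665739 0.17238911359614512
[[ 0.6428 -0.0564  0.059 ]
 [ 0.5742 -0.0081  0.059 ]
 [ 0.5252 -0.0776  0.059 ]]
[ 0.1424 -0.5822  0.2525] [[ 0.9714  0.2374 -0.0002]
 [ 0.2374 -0.9714  0.0017]
 [ 0.0002 -0.0017 -1.    ]]
```

```bash
python3 -m jog '[[61.2,-38.7,0,-0.71,0.4],[61.2,-38.7,0,-0.71,0.4],[61.2,-38.7,0,-0.71,0.4],[61.2,-38.7,0,-0.71,0.4],[61.2,-38.7,0,-0.71,0.4],[61.2,-38.7,0,-0.71,0.4],[61.2,-38.7,0,-0.71,0.4],[61.2,-38.7,0,-0.71,0.4],[61.2,-38.7,0,-0.71,0.4],[61.2,-38.7,0,-0.71,0.4]]'
cat >> h.py <<'E'
def go(x,y,z,yaw=-35.6):
    s=get_state();R=Ro.from_rotvec(s['tcp_rot']).as_matrix();d=R.T@(np.array([x,y,z])-s['tcp_pos'])*100
    a=np.degrees(np.arctan2(R[1,1],R[0,1]));t=(yaw-a+90)%180-90
    print('t',s['t'],'pos',np.round(s['tcp_pos'],4),'yaw',a.round(2),'gap',round(s['finger_gap'],4),'F',np.round(s['force'],1));print('shift cm',d.round(2),'turn',-np.radians(t).round(4))
E
python3 -c "
from h import *
go(.645,-.061,.16)"
```

```text
t: 0.93
tcp_pos: [0.4323, -0.2808, 0.2531]
tcp_rot: [-2.792, -1.435, -0.001]
force: [0.2, -0.2, -0.7]
finger_gap: 0.0515
t 0.9333 pos [ 0.4323 -0.2808  0.2531] yaw -35.59 gap 0.0515 F [ 0.2 -0.2 -0.7]
shift cm [30.23  4.52  9.34] turn 0.0002
```

```bash
python3 -m jog '[[30.2,4.5,3,0,0.4],[30.2,4.5,6,0,0.4],[30.2,4.5,9.3,0,0.4],[30.2,4.5,9.3,0,0.4],[30.2,4.5,9.3,0,0.4],[30.2,4.5,9.3,0,0.4],[30.2,4.5,9.3,0,0.4],[30.2,4.5,9.3,0,0.4],[30.2,4.5,9.3,0,0.4],[30.2,4.5,9.3,0,0.4]]'
python3 - <<'E'
from h import *
go(.645,-.061,.054)
c=vision.calibration('wrist');im=vision.read_camera('wrist');print(c)
np.savez('w1.npz',**c)
cv2.imwrite('pics/w1.png',im[:,:,::-1])
E
```

```text
t: 1.77
tcp_pos: [0.6446, -0.0597, 0.1589]
tcp_rot: [-2.789, -1.439, 0.003]
force: [-1.6, -0.4, -0.0]
finger_gap: 0.0512
t 1.7667 pos [ 0.6446 -0.0597  0.1589] yaw -35.43 gap 0.0512 F [-1.6 -0.4 -0. ]
shift cm [-0.08  0.15 10.49] turn 0.003
{'mtx': array([[309.70691629,   0.        , 317.29693323],
       [  0.        , 309.70691629, 198.2600535 ],
       [  0.        ,   0.        ,   1.        ]]), 'R': array([[ 0.81481349, -0.57971325, -0.00339555],
       [-0.55202227, -0.77765485,  0.30087265],
       [-0.17706043, -0.24328067, -0.95365828]]), 't': array([-0.55997031,  0.29809725,  0.38715985])}
```

View pics/w1.png

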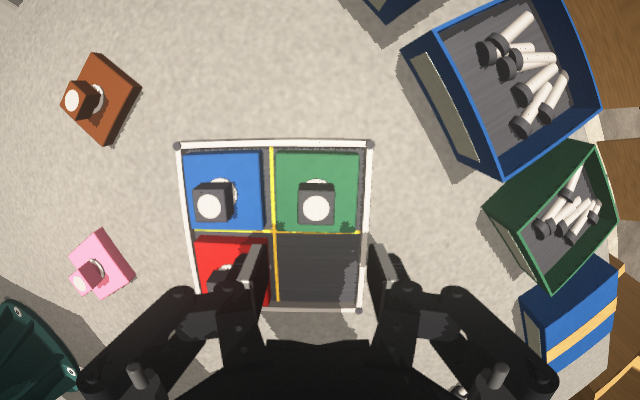

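Wrist view: green head's disc (316,208), blue (209,206), tray corners (178,146), (371,144) and (359,310). The open jaws stand to either side of the tool axis.

```bash
cat >> h.py <<'E'
def won(c,p,z):
    K=c['mtx'];v=(np.array(p,float)-K[:2,2])/K[0,0];r=np.hypot(*v);d=c['R'].T@np.r_[v/r*np.sin(r),np.cos(r)];o=-c['R'].T@c['t'];return o+d*(z-o[2])/d[2]
E
python3 - <<'E'
from h import *
c=np.load('w1.npz')
for n,p,z in(('green',(316,208),.059),('blue',(209,206),.059),('cB',(178,146),.016),('cG',(371,144),.016),('cE',(359,310),.016)):print(n,won(c,p,z).round(4))
B,G,E=[won(c,p,.016) for p in((178,146),(371,144),(359,310))]
print('centre',(B+E)/2,np.linalg.norm(G-B),np.linalg.norm(G-E),[np.degrees(np.arctan2(*(v[1::-1]))) for v in(G-B,E-G)])
E
```

```text
green [ 0.6436 -0.0601  0.059 ]
blue [ 0.5763 -0.0107  0.059 ]
cB [0.5664 0.0486 0.016 ]
cG [ 0.7065 -0.0523  0.016 ]
cE [ 0.6049 -0.192   0.016 ]
centre [ 0.58562422 -0.07167421  0.016     ] 0.17269011818544222 0.17272291856632177 [np.float64(-35.765365510353355), np.float64(-126.02365862433525)]
```

```bash
python3 -m jog '[[0,0,3,0,0.4],[0,0,6,0,0.4],[0,0,8,0,0.4],[0,0,9.5,0,0.4],[0,0,10.4,0,0.4],[0,0,10.4,0,0.4],[0,0,10.4,0,0.4]]' 40
python3 -m jog '[[0,0,0,0,0.8],[0,0,0,0,0.8],[0,0,0,0,0.8],[0,0,0,0,0.8],[0,0,0,0,0.8],[0,0,0,0,0.8],[0,0,0,0,0.8],[0,0,0,0,0.8]]' 40
python3 - <<'E'
from h import *
go(.5955,-.1301,.0545)
E
```

```text
t: 2.4
tcp_pos: [0.6435, -0.0616, 0.0561]
tcp_rot: [-2.791, -1.436, 0.002]
force: [0.3, -0.6, 0.0]
finger_gap: 0.0513
t: 3.07
tcp_pos: [0.6442, -0.062, 0.0579]
tcp_rot: [-2.793, -1.437, 0.0]
force: [-1.6, 0.2, 7.2]
finger_gap: 0.0274
t 3.0667 pos [ 0.6442 -0.062   0.0579] yaw -35.56 gap 0.0274 F [-1.6  0.2  7.2]
shift cm [-8.38 -0.    0.34] turn 0.0008
```

Gripped at 27.4 mm, which is the head's width. Slide green 84 mm along tool -x, keeping a slight down bias.

```bash
python3 -m jog '[[-0.8,0,0.1,0,0.8],[-1.8,0,0.1,0,0.8],[-2.8,0,0.1,0,0.8],[-3.8,0,0.1,0,0.8],[-4.8,0,0.1,0,0.8],[-5.8,0,0.1,0,0.8],[-6.8,0,0.1,0,0.8],[-7.8,0,0.1,0,0.8],[-8.4,0,0.1,0,0.8],[-8.4,0,0.1,0,0.8]]'
python3 - <<'E'
from h import *
go(.5955,-.1301,.0575)
E
```

```text
t: 3.9
tcp_pos: [0.5953, -0.1324, 0.0579]
tcp_rot: [2.794, 1.435, 0.001]
force: [-0.2, -0.9, 6.8]
finger_gap: 0.0272
t 3.9 pos [ 0.5953 -0.1324  0.0579] yaw -35.64 gap 0.0272 F [-0.2 -0.9  6.8]
shift cm [ 0.2  -0.12  0.04] turn -0.0007
```

```bash
python3 -m jog '[[0,0,0,0,0.4],[0,0,0,0,0.4],[0,0,0,0,0.4],[0,0,0,0,0.4],[0,0,0,0,0.4],[0,0,-2,0,0.4],[0,0,-5,0,0.4],[0,0,-8,0,0.4],[0,0,-10.5,0,0.4],[0,0,-10.5,0,0.4]]'
python3 - <<'E'
from h import *
go(.5763,-.0115,.16)
c=vision.calibration('wrist');im=vision.read_camera('wrist');np.savez('w2.npz',**c)
cv2.imwrite('pics/w2.png',im[:,:,::-1])
E
```

```text
t: 4.73
tcp_pos: [0.5984, -0.1333, 0.1682]
tcp_rot: [2.788, 1.432, 0.011]
force: [0.9, -0.7, 0.7]
finger_gap: 0.0512
t 4.7333 pos [ 0.5984 -0.1333  0.1682] yaw -35.61 gap 0.0512 F [ 0.9 -0.7  0.7]
shift cm [ 8.61 -8.89  0.76] turn -0.0002
```

View pics/w2.png

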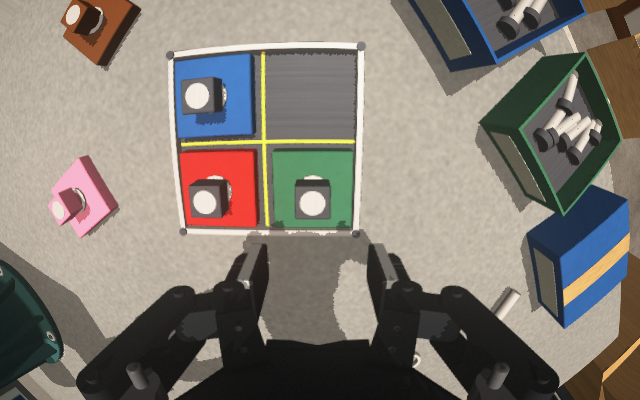

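Green stands inside its new bay (disc at (313,203)), clear of both yellow lines, with blue at (197,96) and red at (205,203). Compute positions.

```bash
python3 - <<'E'
from h import *
c=np.load('w2.npz')
C=np.array([won(c,p,.016) for p in((170,55),(361,46),(356,234),(183,232))]);ct=C.mean(0);print('c',ct)
a=np.radians(-35.7);g=np.array([np.cos(a),np.sin(a)]);e=np.array([g[1],-g[0]])
for n,p in(('green',(313,203)),('blue',(197,96)),('red',(205,203))):
    X=won(c,p,.059);d=(X-[.5858,-.0715,0])[:2];d2=(X-ct)[:2];print(n,X.round(4),'tray g,e mm',(d@g*1e3).round(1),(d@e*1e3).round(1),'|',(d2@g*1e3).round(1),(d2@e*1e3).round(1))
go(.5763,-.0115,.16)
E
```

```text
c [ 0.58450588 -0.07197322  0.016     ]
green [ 0.5973 -0.1321  0.059 ] tray g,e mm 44.7 42.5 | 45.5 41.4
blue [ 0.5756 -0.0117  0.059 ] tray g,e mm -43.2 -42.6 | -42.4 -43.7
red [ 0.5263 -0.0811  0.059 ] tray g,e mm -42.7 42.5 | -41.9 41.4
t 4.7833 pos [ 0.5973 -0.1329  0.1658] yaw -35.61 gap 0.0513 F [-0.2 -0.2 -0.7]
shift cm [ 8.65 -8.78  0.54] turn -0.0002
```

Green is within 3 mm of its bay centre (6 mm play). On to blue.

```bash
python3 -m jog '[[3,-3,0.5,0,0.4],[6,-6,0.5,0,0.4],[8.6,-8.8,0.5,0,0.4],[8.6,-8.8,0.5,0,0.4],[8.6,-8.8,0.5,0,0.4],[8.6,-8.8,0.5,0,0.4]]'
python3 -c "
from h import *
go(.576,-.0115,.0555)"
```

```text
t: 5.28
tcp_pos: [0.5754, -0.0116, 0.1595]
tcp_rot: [2.789, 1.435, 0.006]
force: [0.1, -0.3, 0.4]
finger_gap: 0.0515
t 5.2833 pos [ 0.5754 -0.0116  0.1595] yaw -35.54 gap 0.0515 F [ 0.1 -0.3  0.4]
shift cm [ 0.03 -0.02 10.4 ] turn 0.0011
```

```bash
python3 -m jog '[[0,0,3,0,0.4],[0,0,6,0,0.4],[0,0,8,0,0.4],[0,0,9.5,0,0.4],[0,0,10.3,0,0.4],[0,0,10.3,0,0.4],[0,0,10.3,0,0.4]]' 40
python3 -m jog '[[0,0,0,0,0.8],[0,0,0,0,0.8],[0,0,0,0,0.8],[0,0,0,0,0.8],[0,0,0,0,0.8],[0,0,0,0,0.8],[0,0,0,0,0.8],[0,0,0,0,0.8]]' 40
python3 -c "
from h import *
go(.6444,-.0612,.0575)"
```

```text
t: 5.87
tcp_pos: [0.5762, -0.0128, 0.0563]
tcp_rot: [2.79, 1.434, 0.005]
force: [0.2, -0.4, 0.8]
finger_gap: 0.0512
t: 6.53
tcp_pos: [0.5771, -0.0132, 0.0575]
tcp_rot: [2.788, 1.433, 0.008]
force: [-0.6, -2.4, 5.5]
finger_gap: 0.0271
t 6.5333 pos [ 0.5771 -0.0132  0.0575] yaw -35.59 gap 0.0271 F [-0.6 -2.4  5.5]
shift cm [0.01 8.27 0.07] turn 0.0002
```

```bash
python3 -m jog '[[0,0.8,0.1,0,0.8],[0,1.8,0.1,0,0.8],[0,2.8,0.1,0,0.8],[0,3.8,0.1,0,0.8],[0,4.8,0.1,0,0.8],[0,5.8,0.1,0,0.8],[0,6.8,0.1,0,0.8],[0,7.8,0.1,0,0.8],[0,8.4,0.1,0,0.8],[0,8.4,0.1,0,0.8]]'
python3 -m jog '[[0,0,0,0,0.4],[0,0,0,0,0.4],[0,0,0,0,0.4],[0,0,0,0,0.4],[0,0,0,0,0.4],[0,0,-2,0,0.4],[0,0,-5,0,0.4],[0,0,-8,0,0.4],[0,0,-10.5,0,0.4],[0,0,-10.5,0,0.4]]'
python3 - <<'E'
from h import *
go(.6444,-.062,.16)
c=vision.calibration('wrist');im=vision.read_camera('wrist');np.savez('w3.npz',**c)
cv2.imwrite('pics/w3.png',im[:,:,::-1])
E
```

```text
t: 7.37
tcp_pos: [0.6471, -0.063, 0.0576]
tcp_rot: [2.787, 1.432, 0.01]
force: [0.6, -1.1, 4.2]
finger_gap: 0.0272
t: 8.2
tcp_pos: [0.6495, -0.063, 0.1684]
tcp_rot: [2.781, 1.43, 0.022]
force: [0.2, 0.3, 0.4]
finger_gap: 0.0513
t 8.2 pos [ 0.6495 -0.063   0.1684] yaw -35.59 gap 0.0513 F [0.2 0.3 0.4]
shift cm [-0.22 -0.49  0.83] turn 0.0001
```

View pics/w3.png

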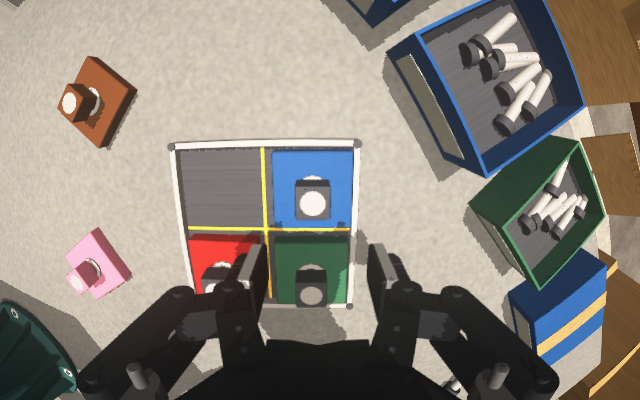

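Blue now stands in the former green bay (disc (313,203)), and its old bay is empty. I'll raise the arm clear and cross-check with the fixed cameras.

```bash
python3 -m jog '[[-4,0,-2,0,0],[-8,0,-4,0,0],[-12,0,-6,0,0],[-16,0,-8,0,0],[-20,0,-8,0,0],[-24,0,-8,0,0],[-28,0,-8,0,0],[-30,0,-8,0,0],[-30,0,-8,0,0],[-30,0,-8,0,0]]'
python3 - <<'E'
from h import *
c=np.load('w3.npz')
a=np.radians(-35.7);g=np.array([np.cos(a),np.sin(a)]);e=np.array([g[1],-g[0]])
C=np.array([won(c,p,.016) for p in((172,147),(357,143),(349,306))]);ct=(C[0]+C[2])/2
for n,p in(('blue',(313,203)),('green',(311,294))):
    X=won(c,p,.059)
    for o in([.5858,-.0715,0],ct): d=(X-o)[:2];print(n,(d@g*1e3).round(1),(d@e*1e3).round(1))
t=vision.read_camera('top')[110:246,320:460,::-1];s=vision.read_camera('side')[145:225,275:395,::-1]
t=cv2.resize(t,None,fx=3.5,fy=3.5,interpolation=2);s=cv2.resize(s,(300,200),interpolation=2)
o=np.zeros((476,790,3),np.uint8);o[:,:490]=t;o[:200,490:]=s;cv2.imwrite('pics/f.png',o)
go(.5,-.3,.2)
E
```

```text
t: 9.08
tcp_pos: [0.471, -0.307, 0.2433]
tcp_rot: [2.787, 1.427, 0.017]
force: [1.1, 0.7, -0.2]
finger_gap: 0.0852
blue 46.3 -44.5
blue 46.8 -45.2
green 44.2 40.3
green 44.8 39.7
t 9.1833 pos [ 0.4723 -0.3055  0.2436] yaw -35.61 gap 0.085 F [-0.5  0.4 -0.1]
shift cm [2.04 1.86 4.4 ] turn -0.0001
```

View pics/f.png

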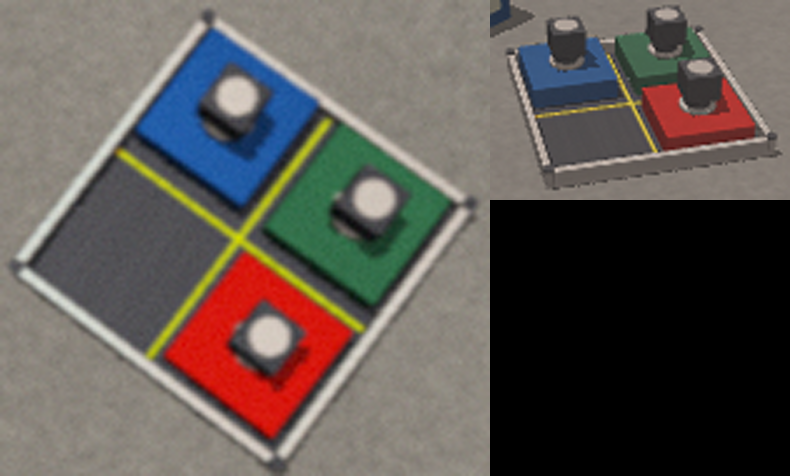

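Blue, green and red each stand inside their own bay, clear of the yellow lines. Blue's old bay is empty and the gripper is open and away, so I'm handing in.

```bash
python3 -c "
from bench import job
print(job.finish_job())"
```

```text
the job is handed in; nothing more can be done
None
```

I slid the green block into the empty bay first, then the blue block into the bay green had left, and handed the job in at about 9.2 s of the 48 s. Each was gripped by its bolt head with a light downward bias and not lifted. The gripper then opened and moved well clear.

- **Final pictures (top and side):** green and blue sit flat in their new bays, clear of the yellow lines. Red is still in its bay, and blue's old bay is empty.
- **Wrist camera:** from the bay centres, green is about 2–3 mm off along each side. Blue is about 4–5 mm off one way and 2.5–3 mm the other, so it sits close to the rim but inside its 6 mm play.
- **Disagreements:** the cameras differed by 2–4 mm on the first positions. The measured arm pose also scattered by 1–2 mm.
- **Forces:** no reading at the end of a move exceeded about 8 N.

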